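# Clogged filter out of the carving bench's dust extractor

## Robot

A 6-joint arm with a two-finger parallel gripper is mounted at the origin on the work surface. World frame = base frame: x ahead of the robot, y to its left, z up, the work surface at z = 0. Lengths are in m, angles in degrees, forces in N, time in s.
With the tool pointing down it reaches from about 0.25 to 0.85 m from the base axis. Payload 12.5 kg.
Tool frame: the origin (TCP) lies on the centre line of the jaws, within the pads' length; the fingertips stand 17 mm ahead of it and the grasp point (between the pads) lies 2 mm behind it; z points along the fingers, y is the line along which they close (so a half turn about z gives the same grasp; the last joint's range is limited). The gripper opens to 93 mm and grips with 3 to 60 N. Pads are 15 mm wide; open, the fingers measure 128 mm over their backs; the gripper's body (75 mm by 188 mm) begins 65 mm behind the grasp point.
Start: joints at [-80.764, 20.094, 94.641, -0, 65.266, -4.847], TCP at [0.134, -0.533, 0.236] pointing down, gripper open.
Joint ranges: [-157.81, 157.81], [-45, 120.19], [0.68, 151.7], [-89.99, 269.99], [4.06, 180], [-164.3, 164.3]. Speed limits (degrees/s): [127.2, 127.2, 159.86, 180, 180, 180].

## Interface

Orientations are given as a 3x3 rotation matrix whose columns are the frame's x, y, z axes.
In Python, from station import get_state, optics, ctrl gives the robot as it stands.
- The arm moves only by the shell command python3 -m crank 'ROWS' [OPENING] [FORCE]. ROWS is JSON, one flat list of numbers, 4 for each row, row after row: the shift along the world's x, y, z in mm, then the turn about the world's z in degrees. A call has exactly 8 rows; each row is the pose to reach, as a shift and turn from the pose commanded when the call began; what a row does not reach only later rows make up. A row lasts 1/8 s, in which the tool goes at most 62.5 mm and 10.7 degrees, less where a joint would pass 70% of its speed; a pose out of reach is approached as far as the arm can. A call with a gripper value outside its range is refused whole. OPENING is the finger opening in mm, from 0 to 93, set as the call begins (- or left out, the last holds). The fingers move at their own pace and stop on an object; FORCE is the grip in N (left out, the last holds). Time passes only in rows, so rows that repeat a pose let the fingers close, or fill a call up. It gives the time, the measured TCP pose, the force, the opening and the grip force at its end, in the units of the state.
- get_state(): the state, without advancing time (a new reading comes with each control period).
- optics.get_image(name): name is "scene" or "side" or "wrist"; returns a dict with "img" (420x560x3 uint8, blue, green, red), "fov_y" (degrees; the focal length in pixels is half the picture's height over the tangent of half this angle, whatever the lens; pixels are square), "cx", "cy" (the principal point, pixels), "R" (3x3) and "t" (3): a world point X has camera coordinates R X + t; the wrist camera has in their place "tool_from_camera" (4x4, takes a point from camera to tool coordinates, whose origin is the TCP and whose axes are the flange's). Camera axes: x right, y down, z forward; pixel columns grow to the right and rows downward; lengths in m; the calibration is good to about 2 mm. The wrist camera is an equidistant fisheye: a pixel r from the principal point sees the ray r / f radians off the axis. A picture is of the moment at which its call begins: read the wrist's pose just before it. There is no depth.
- ctrl.job_done(): hands the job in; it is judged then, once.
The state is a dict: "clock": time; "qpos": joint angles; "joint_vel": joint speeds; "effort": joint torques, N m; "tool_pos": TCP position; "ee_rot": TCP orientation; "wrist_force": force on the tool from outside, world axes, zero at the start; "ft_torque": the same for the moment, N m; "width": opening from 0.0 (shut) to 1.0 (fully open); "grip_force": force on a finger pad.
Only numpy, scipy, OpenCV 4.12 (cv2) and the standard library are available. Lean on these libraries where they do the work, as an engineer would, in place of code of your own. Each camera call takes 0.05 s, during which the arm holds its last target. There are 200 camera calls.

## Task

The dust extractor's filter is clogged. With a fingertip press the cover's red snap tab inward, only as firmly as it takes to free the catch, and while holding it in lift the front edge clear; then take the cover off without forcing it and lay it flat, right way up, on the bench. Lift the filter cartridge out and set it upright in the blue crate; put both down gently, and leave the carvings and tools where they are.

Things in the scene. Friction and masses are not known exactly. Their poses are not given: they have to be found in the camera images.
- unit: bench dust extractor, fixed: grey box 283 (x) x 170 (y) x 110 mm high, open filter bay in front, orange blower hood behind (from 74 mm, 150 high). Origin: on the bench on its midline, 118 mm behind the front face; x points from front to hood, z up. The bay's front rim is 110 high; a fixed lip 6 thick under its edge, 13 deep, holds the tab's catch.
- cover: pale snap cover, plate 171 x 166 x 5 mm, 0.2-0.3 kg, side skirts 32 deep under it. Origin: underside of plate under its rib, 110 above the bench when shut, 25 mm in front of the unit's origin; axes as the unit's. Two tongues at its rear reach 7 mm under the fixed deck: swing the front up about its rear edge (80 mm behind the origin) by 0.3 rad, easing 4 mm forward, draw it 12 mm forward, lift.
- tab_edge (a point): point fixed on the cover: where the top outer edge of the red tab nominally stands, 136 mm above the bench, 113 in front of the unit's origin. Tab 40 wide, pad 21 high over the plate, flaring forward; bent by use: edge up to 3 mm further in or out. Goes in (unit's +x) some 22 mm to a stop at 9-12 N, freed just before; snaps over 18 N. Held in, raise the front 18 mm, let go: catch rests on the rim.
- cover_rib (a point): middle of the cover's grip rib, 17 mm above the cover's origin: 60 long (cover x), 14 thick (y), 24 high, standing on the plate; rib top is 139 above the bench when shut. Its front end is 58 mm behind the tab's edge. The cover's centre of mass is near the rib. With the cover flat on the bench this point is 49 mm up.
- filter: filter cartridge, dark frame 100 (x) x 120 (y) x 50 mm with pale pleats, 0.16-0.3 kg, standing in the extractor's bay on a floor 40 mm above the bench, loose between low ribs. Origin: centre of its underside; z up.
- filter_grip (a point): middle of the yellow grip rib on top of the filter: 60 long (filter x), 12 thick (y), 16 high; 58 mm above the filter's underside, 98 above the bench in the bay.
- crate_in (a point): centre of the inner floor (5 mm above the bench) of the blue slatted crate, 200 (x) x 190 (y) x 70 mm high, walls 5 mm, corner posts 10 mm; loose, 0.7 kg; axes along its sides.
- owl: carved owl, 60 mm across, 114 high; origin at its foot; leave alone.
- lion: carved lying lion, 110 x 50 x 70 mm; origin under its middle; leave alone.
- goblet: turned wooden goblet, 48 mm across, 85 high; origin at its foot; leave alone.
- mallet: carver's round mallet standing on its head, 76 mm across, 217 high; origin under the head; leave alone.
- gouge: carving gouge, 150 mm long, lying down, wooden handle; leave alone.
- sandblock: cork sanding block, 80 x 50 x 28 mm; origin under its middle; leave alone.
- oil: amber oil bottle, 52 mm across, 125 high; origin at its foot; leave alone.
- bowl: small wooden bowl, 64 mm across, 30 high, on the extractor's hood; leave alone.

How it is judged (in metres and radians):
On the way, in this order (a step that is already met when the one before it is completed fails the run):
1. the cover's tab end stands free of the catch, raised at least 11 mm (z of tab_edge in the frame of unit above 0.148 m), for 0.2 s.
2. the cover lies on the bench (height (world z) of cover below 0.04 m and angle between cover's own z axis and vertical below 0.1 rad), for 0.2 s.
At the end, for the whole second after the job is handed in: The cover lies flat on the bench, right way up (within 0.1 rad, plate's underside under 40 mm high), and the filter stands upright (within 0.12 rad) on the floor of the blue crate, both released and at rest; carvings and tools are within 30 mm of their places (all of step 2 and linear speed of each of cover, filter below 0.02 m/s and x of filter_grip in the frame of crate_in between -0.09 and 0.09 m and y of filter_grip in the frame of crate_in between -0.09 and 0.09 m and z of filter_grip in the frame of crate_in below 0.066 m and angle between filter's own z axis and vertical below 0.12 rad); the robot touches nothing.
It fails at once if a fingertip loads the tab's pad with more than 18 N (it would snap) (contact force between the fingers and tab_pad_c0 above 18 N).
It fails at once if the cover is strained against the extractor with more than 40 N (contact force between cover and unit above 40 N).
It fails at once if a carving, tool, bottle or bowl is moved by more than 30 mm (distance of any of owl, lion, goblet, mallet, gouge, sandblock, oil, bowl from where it was at the start of the episode above 0.03 m).
It fails at once if the cover is dropped or banged on the bench (more than 90 N, as when dropped some 2 cm) (contact force between cover and table above 90 N).
It fails at once if the filter is dropped or banged into the crate (more than 90 N, as when dropped some 2 cm) (contact force between filter and crate above 90 N).
It also fails if it takes over 72 s, if anything falls off the work surface, if the arm or the gripper's body presses on something with over 40 N, if the wrist force passes 120 N, or if a joint passes its speed limit or range.

## Working session

There is one attempt and no reset: what is moved stays moved. The work goes in short steps, Python scripts to look and compute and a shell command to move; the robot and the scene stay as the last step left them, time stands still between calls to the robot, and variables do not carry over. Pictures are saved under pics/ and viewed, at most 10 in all, crops included, and the job is handed in when it is done.

```bash
mkdir -p pics; cat > h.py <<'E'
import numpy as np, cv2
from station import get_state, optics, ctrl
def snap(n,f=None):
    s=get_state(); d=optics.get_image(n)
    d['s']=s
    if f: cv2.imwrite('pics/'+f,d['img'])
    return d
def ray(d,u,v):
    h=d['img'].shape[0]; f=h/2/np.tan(np.radians(d['fov_y'])/2)
    a=np.array([u-d['cx'],v-d['cy']],float)
    if 'tool_from_camera' in d:
        r=np.hypot(*a); th=r/f
        c=np.array([*(a/max(r,1e-9)*np.sin(th)),np.cos(th)])
        T=np.array(d['tool_from_camera']); R=np.array(d['s']['ee_rot']); p=np.array(d['s']['tool_pos'])
        return R@T[:3,3]+p, R@T[:3,:3]@c
    R=np.array(d['R']); t=np.array(d['t'])
    c=np.array([*(a/f),1.]); w=R.T@c
    return -R.T@t, w/np.linalg.norm(w)
def onz(d,u,v,z):
    o,w=ray(d,u,v); return o+w*(z-o[2])/w[2]
def tri(*rs):
    A=np.zeros((3,3));b=np.zeros(3)
    for o,w in rs:
        P=np.eye(3)-np.outer(w,w);A+=P;b+=P@o
    x=np.linalg.solve(A,b); return x,[np.linalg.norm((np.eye(3)-np.outer(w,w))@(x-o)) for o,w in rs]
E
python3 - <<'E'
from h import *
import pickle
D={n:snap(n,n+'0.png') for n in('scene','side','wrist')}
pickle.dump(D,open('d0.pkl','wb'))
for n,d in D.items(): print(n,d['fov_y'],d['cx'],d['cy'],ray(d,d['cx'],d['cy']))
print(get_state())
cv2.imwrite('pics/a.png',cv2.resize(np.hstack([D['side']['img'],D['wrist']['img']]),(800,300)))
E
```

```text
scene 42.0631097419051 280.3526277866544 205.72007283331095 (array([ 1.15167896, -0.88407119,  1.14459813]), array([-0.38453618,  0.6027173 , -0.69918794]))
side 42.972332411793616 289.026980352241 209.57611476483447 (array([0.52893611, 1.18774781, 1.18518027]), array([ 0.03931638, -0.73709336, -0.67464628]))
wrist 65.70646984690485 277.30065208839176 204.6872632348249 (array([ 0.20836006, -0.51401522,  0.38415151]), array([-0.26843529, -0.06576961, -0.96104987]))
{'clock': 0.15, 'qpos': array([-8.07667272e+01,  2.01179059e+01,  9.46662081e+01,  1.15712043e-03,
        6.52668800e+01, -4.84606838e+00]), 'joint_vel': array([-0.01868709, -0.17312042, -0.16498729, -0.01507206,  0.11978567,
       -0.04312418]), 'effort': array([-4.83031727e-04, -4.97463334e+01, -2.85345715e+01,  6.98912563e-02,
        2.46370118e-02, -7.14716521e-05]), 'tool_pos': array([ 0.1337977 , -0.53323142,  0.23523418]), 'ee_rot': array([[ 9.69961854e-01,  2.43257036e-01, -1.24701303e-04],
       [ 2.43257050e-01, -9.69961458e-01,  8.81425012e-04],
       [ 9.34573782e-05, -8.85283110e-04, -9.99999604e-01]]), 'wrist_force': array([ 0.30528351, -0.2180812 , -0.87757677]), 'ft_torque': array([ 0.03701247, -0.08324011,  0.02849546]), 'grip_force': 0.0, 'width': 1.001903511135575}
```

View pics/scene0.png

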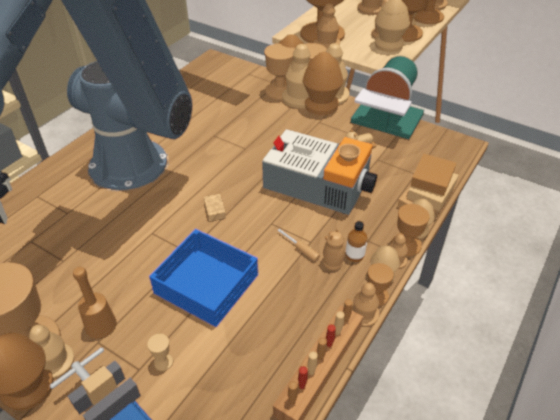

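View pics/side0.png

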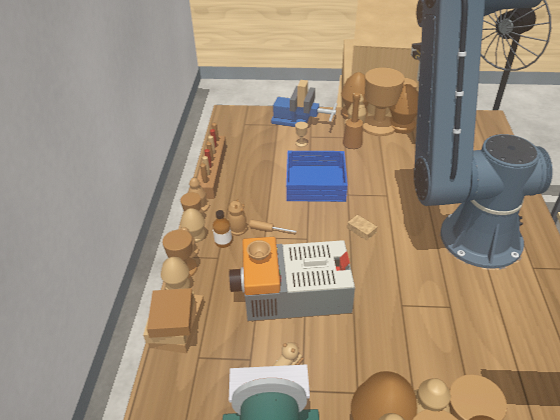

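The scene view shows the extractor with its red tab at about (280,143), orange hood at (348,160) and blue crate at (205,275). In the side view the tab is at (343,262), the hood at (262,265) and the crate at (317,176). Next I'll measure by colour masks.

```bash
python3 - <<'E'
from h import *
import pickle
D=pickle.load(open('d0.pkl','rb'))
boxes={'scene':(255,125,385,215),'side':(225,225,365,325)}
res={}
for n,(x0,y0,x1,y1) in boxes.items():
    im=D[n]['img']; hsv=cv2.cvtColor(im,cv2.COLOR_BGR2HSV)
    m0=np.zeros(im.shape[:2],np.uint8); m0[y0:y1,x0:x1]=255
    red=(((hsv[...,0]<6)|(hsv[...,0]>172))&(hsv[...,1]>170)&(hsv[...,2]>90)).astype(np.uint8)*255&m0
    pale=((hsv[...,1]<45)&(hsv[...,2]>165)).astype(np.uint8)*255&m0
    pale=cv2.morphologyEx(pale,cv2.MORPH_CLOSE,np.ones((5,5)))
    blue=((abs(hsv[...,0].astype(int)-112)<10)&(hsv[...,1]>170)).astype(np.uint8)*255
    for k,m in(('red',red),('pale',pale),('blue',blue)):
        c=cv2.findContours(m,cv2.RETR_EXTERNAL,cv2.CHAIN_APPROX_NONE)[0]
        c=max(c,key=cv2.contourArea)
        if k=='blue': 
            cs=[q for q in cv2.findContours(m,cv2.RETR_EXTERNAL,cv2.CHAIN_APPROX_NONE)[0] if cv2.contourArea(q)>1500]; print([cv2.boundingRect(q) for q in cs])
        h=cv2.convexHull(c); a=cv2.approxPolyDP(h,3,True)[:,0]
        print(n,k,cv2.contourArea(c),a.tolist()); res[n,k]=c
    cr=[(0,0)]
cx=[]
for n,(x0,y0,x1,y1) in boxes.items():
    cx.append(cv2.resize(D[n]['img'][y0:y1,x0:x1],(400,int(400*(y1-y0)/(x1-x0))),interpolation=cv2.INTER_CUBIC)[:270])
h=min(c.shape[0] for c in cx)
cv2.imwrite('pics/b.png',np.hstack([c[:h] for c in cx]))
E
```

```text
scene red 70.0 [[278, 136], [281, 150], [274, 143]]
scene pale 1853.5 [[264, 158], [286, 130], [337, 144], [316, 176]]
[(151, 231, 105, 94)]
scene blue 5794.0 [[195, 231], [255, 259], [255, 275], [216, 324], [158, 294], [153, 287], [151, 276]]
side red 1.5 [[336, 267], [339, 269]]
side pale 2785.0 [[344, 241], [353, 287], [288, 292], [282, 245]]Traceback (most recent call last):
  File "<stdin>", line 15, in <module>
ValueError: max() iterable argument is empty
```

```bash
python3 - <<'E'
from h import *
import pickle
D=pickle.load(open('d0.pkl','rb'))
S=D['scene'];Q=D['side']
# cover plate corners: front-near..., order scene: FL? match by position
sc=[(264,158),(286,130),(337,144),(316,176)]; sd=[(353,287),(344,241),(282,245),(288,292)]
for a in sc: print('scene z115',a,onz(S,*a,.115).round(3))
for a in sd: print('side z115',a,onz(Q,*a,.115).round(3))
hsv=cv2.cvtColor(Q['img'],cv2.COLOR_BGR2HSV); print(hsv[180,317],hsv[165,300],hsv[262,343])
m=((abs(hsv[...,0].astype(int)-112)<14)&(hsv[...,1]>120)&(hsv[...,2]>50)).astype(np.uint8)*255
m[:, :270]=0;m[:,360:]=0;m[:140]=0;m[230:]=0
c=max(cv2.findContours(m,0,1)[0],key=cv2.contourArea); a=cv2.approxPolyDP(cv2.convexHull(c),3,True)[:,0]; print(a.tolist())
for p in a: print(p,onz(Q,*p,.07).round(3),onz(Q,*p,0).round(3))
for p in [[195, 231], [255, 259], [255, 275], [216, 324], [158, 294], [153, 287], [151, 276]]: print(p,onz(S,*p,.07).round(3),onz(S,*p,0).round(3))
def crop(im,x0,y0,x1,y1,w): return cv2.resize(im[y0:y1,x0:x1],(w,int(w*(y1-y0)/(x1-x0))),interpolation=cv2.INTER_CUBIC)
A=crop(S['img'],255,120,385,220,400);B=crop(Q['img'],225,225,365,333,400);h=min(len(A),len(B))
W=crop(D['wrist']['img'],0,0,560,420,380)
C=crop(Q['img'],200,100,400,250,400)
h2=min(len(W),len(C));cv2.imwrite('pics/b.png',np.vstack([np.hstack([A[:h],B[:h]]),np.hstack([cv2.copyMakeBorder(W[:h2],0,0,0,20,0),C[:h2]])])[:600])
E
```

```text
scene z115 (264, 158) [0.436 0.147 0.115]
scene z115 (286, 130) [0.417 0.3   0.115]
scene z115 (337, 144) [0.586 0.324 0.115]
scene z115 (316, 176) [0.606 0.161 0.115]
side z115 (353, 287) [0.414 0.306 0.115]
side z115 (344, 241) [0.432 0.142 0.115]
side z115 (282, 245) [0.604 0.165 0.115]
side z115 (288, 292) [0.579 0.329 0.115]
[110 153 201] [114 123 135] [  4 160 186]
[[343, 151], [344, 200], [287, 200], [288, 151]]
[343 151] [ 0.419 -0.343  0.07 ] [ 0.412 -0.439  0.   ]
[344 200] [ 0.423 -0.082  0.07 ] [ 0.416 -0.162  0.   ]
[287 200] [ 0.602 -0.075  0.07 ] [ 0.607 -0.154  0.   ]
[288 151] [ 0.612 -0.336  0.07 ] [ 0.617 -0.432  0.   ]
[195, 231] [ 0.42  -0.163  0.07 ] [ 0.372 -0.116  0.   ]
[255, 259] [ 0.611 -0.157  0.07 ] [ 0.576 -0.11   0.   ]
[255, 275] [ 0.641 -0.2    0.07 ] [ 0.607 -0.155  0.   ]
[216, 324] [ 0.646 -0.366  0.07 ] [ 0.613 -0.332  0.   ]
[158, 294] [ 0.476 -0.374  0.07 ] [ 0.432 -0.341  0.   ]
[153, 287] [ 0.452 -0.365  0.07 ] [ 0.406 -0.331  0.   ]
[151, 276] [ 0.425 -0.342  0.07 ] [ 0.377 -0.307  0.   ]
```

View pics/b.png

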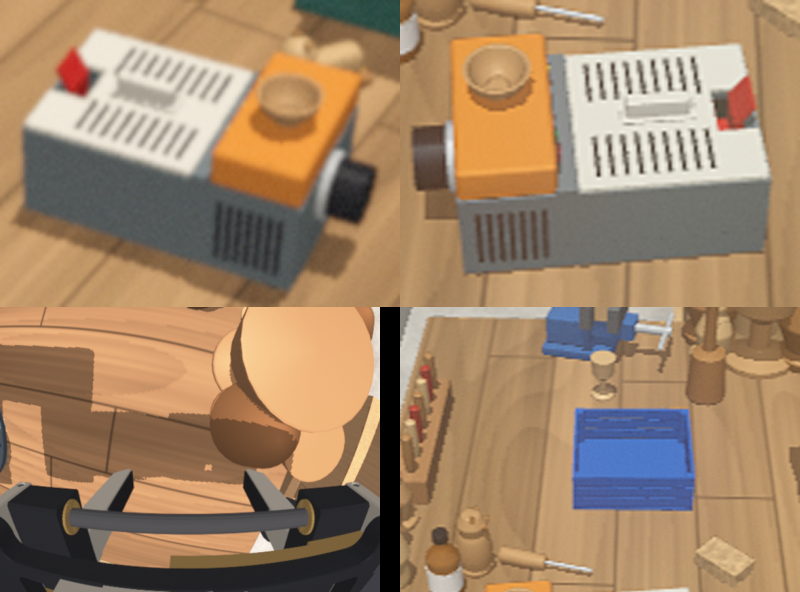

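The crop shows the tab flaring forward at the cover's front, the rib centred on the plate, and the bowl on the hood. The unit's yaw is about 7°, its origin is near (.539,.238), and the crate's centre is near (.516,-.249). I'm moving towards the tab.

```bash
python3 -m crank '[20,40,30,0, 50,95,70,0, 80,150,90,-2, 110,205,90,-4, 140,260,90,-6, 170,315,90,-7, 195,370,90,-7, 215,425,90,-7]' 0 20; python3 -m crank '[10,55,0,0, 20,110,0,0, 30,165,0,0, 40,220,0,0, 50,270,-5,0, 52,305,-10,0, 52,312,-15,0, 52,312,-15,0]'; python3 - <<'E'
from h import *
import pickle
d=snap('wrist','w1.png');pickle.dump(d,open('d1.pkl','wb'));s=d['s'];print(s['tool_pos'],s['ee_rot'][:,0],s['wrist_force'])
E
```

```text
clock: 1.15
tool_pos: [0.3463, -0.1143, 0.3257]
ee_rot: [[0.992, 0.123, 0.0], [0.123, -0.992, -0.0], [0.0, 0.0, -1.0]]
wrist_force: [0.1, -0.9, 0.6]
width: 0.194
grip_force: 0.0
clock: 2.15
tool_pos: [0.3976, 0.1954, 0.3102]
ee_rot: [[0.992, 0.124, -0.001], [0.124, -0.992, -0.001], [-0.001, 0.0, -1.0]]
wrist_force: [0.5, 0.1, 0.7]
width: 0.004
grip_force: 0.0
[0.39757056 0.19541679 0.3101759 ] [ 0.99229757  0.12387197 -0.00112235] [0.47748934 0.081017   0.65135597]
```

View pics/w1.png

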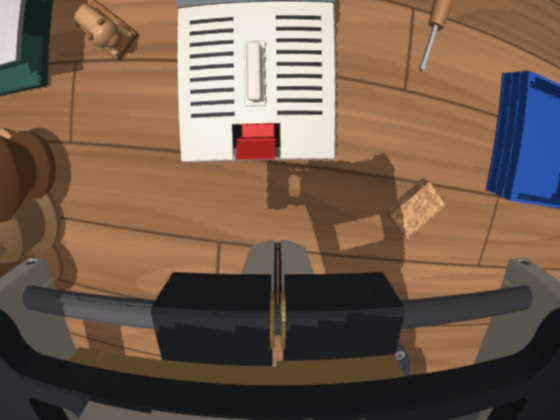

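The wrist view shows the red pad at columns 237-276, rows 137-159 (outer top edge at about row 159). The rib is at about columns 246-264, rows 42-103, and the cover's front edge is at row 160. Next: masks and triangulation.

```bash
python3 - <<'E'
from h import *
import pickle
D=pickle.load(open('d0.pkl','rb')); D['wrist']=pickle.load(open('d1.pkl','rb'))
T={}
for n,(x0,y0,x1,y1),ss in(('wrist',(225,115,290,170),150),('scene',(270,130,290,155),130),('side',(330,245,360,275),130)):
    hsv=cv2.cvtColor(D[n]['img'],cv2.COLOR_BGR2HSV)
    m=(((hsv[...,0]<9)|(hsv[...,0]>170))&(hsv[...,1]>ss)).astype(np.uint8)*255
    mm=np.zeros_like(m);mm[y0:y1,x0:x1]=m[y0:y1,x0:x1]
    c=max(cv2.findContours(mm,0,1)[0],key=cv2.contourArea); a=cv2.approxPolyDP(cv2.convexHull(c),1.5,True)[:,0]
    print(n,a.tolist()); T[n]=a
W=D['wrist']
hsv=cv2.cvtColor(W['img'],cv2.COLOR_BGR2HSV)
pale=((hsv[...,1]<60)&(hsv[...,2]>150)).astype(np.uint8)*255
mm=np.zeros_like(pale);mm[10:175,165:345]=pale[10:175,165:345]; mm=cv2.morphologyEx(mm,cv2.MORPH_CLOSE,np.ones((9,9)))
c=max(cv2.findContours(mm,0,1)[0],key=cv2.contourArea);print('plate',cv2.approxPolyDP(cv2.convexHull(c),3,True)[:,0].tolist())
for p in [(180,160),(335,158)]: print('front',onz(W,*p,.115).round(4))
for p in [(237,159),(276,158.5)]: print('tab@136',onz(W,*p,.136).round(4))
for p in [(255,41),(255,103),(255,72)]: print('rib',onz(W,*p,.139).round(4))
def cr(im,x0,y0,x1,y1,w,h): return cv2.resize(im[y0:y1,x0:x1],(w,h),interpolation=cv2.INTER_CUBIC)
cv2.imwrite('pics/c.png',np.hstack([cr(W['img'],225,30,290,170,260,560),cr(D['scene']['img'],265,125,325,165,270,180) if 0 else cv2.copyMakeBorder(cr(D['scene']['img'],265,125,325,165,270,180),0,380,0,0,0),cv2.copyMakeBorder(cr(D['side']['img'],295,240,355,280,270,180),0,380,0,0,0)]))
E
```

```text
wrist [[274, 125], [275, 147], [273, 158], [236, 157], [235, 145], [241, 125]]
scene [[278, 136], [283, 143], [282, 150], [277, 149], [273, 142]]
side [[346, 252], [349, 262], [344, 269], [337, 270], [336, 266], [340, 257]]
plate [[333, 10], [333, 158], [181, 160], [178, 10]]
front [0.4128 0.3057 0.115 ]
front [0.4348 0.1382 0.115 ]
tab@136 [0.4238 0.2402 0.136 ]
tab@136 [0.4289 0.2013 0.136 ]
rib [0.5433 0.236  0.139 ]
rib [0.4814 0.2284 0.139 ]
rib [0.512  0.2321 0.139 ]
```

View pics/c.png

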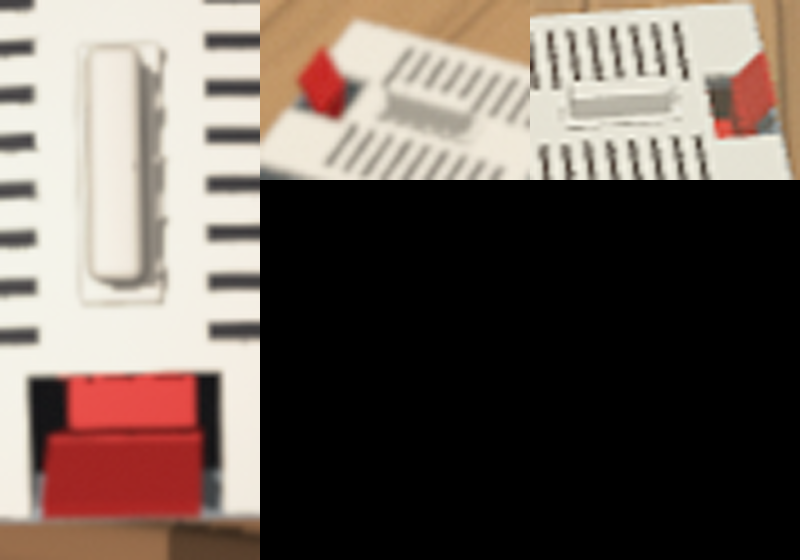

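```bash
python3 - <<'E'
from h import *
import pickle
D=pickle.load(open('d0.pkl','rb')); W=pickle.load(open('d1.pkl','rb'));S=D['scene'];Q=D['side']
a,_=tri(ray(W,236,158.5),ray(S,278.3,135.8),ray(Q,349,262.2));print(a.round(4),_)
b,_=tri(ray(W,275.5,158),ray(S,273.4,143.2),ray(Q,347.2,252.2)) ;print(b.round(4),_)
# scene lower corner is low y? swap check
b2,_=tri(ray(W,275.5,158),ray(S,273.4,143.2));print(b2.round(4),_)
# rib mid top: wrist (253.5,70.5); side crop top face ends (570,95),(675,90)
rm=[(295+(622-530)/4.5,240+93/4.5)]
c,_=tri(ray(W,253.5,70.5),ray(Q,*rm[0]));print('rib',c.round(4),_)
print([onz(W,253.5,v,.139).round(4) for v in(41,70.5,100)])
s=W['s'];p=s['tool_pos'];yaw=np.radians(7.3);u=np.array([np.cos(yaw),np.sin(yaw)])
print('tool yaw',np.degrees(np.arctan2(s['ee_rot'][1,0],s['ee_rot'][0,0])))
for nm,q in(('tab',(a+b)[:2]/2),('rib',onz(W,253.5,70.5,.139)[:2])):
    d=q-p[:2];print(nm,q,'along',d@u,'lat',d@np.array([-u[1],u[0]]))
E
```

```text
[0.4243 0.2406 0.1347] [np.float64(0.0008933918154332533), np.float64(0.002152146209483987), np.float64(0.0020373966071081675)]
[0.4291 0.2025 0.1328] [np.float64(0.0007416723181658903), np.float64(0.0035858794928972115), np.float64(0.0031472451494428703)]
[0.4306 0.2028 0.1322] [np.float64(0.002043980780272411), np.float64(0.0020439807802723176)]
rib [0.5125 0.2345 0.1324] [np.float64(0.0016187454630547224), np.float64(0.0016187454630548959)]
[array([0.5431, 0.2375, 0.139 ]), array([0.5133, 0.2337, 0.139 ]), array([0.4842, 0.2302, 0.139 ])]
tool yaw 7.115622586191933
tab [0.4267169 0.2215609] along 0.03223207388971269 lat 0.02222872624808287
rib [0.51332892 0.23369979] along 0.1196844840813867 lat 0.02326390221696937
```

```bash
python3 -m crank '[4,24,-30,0, 6,24,-80,0, 6,24,-125,0, 8,24,-155,0, 10,24,-167,0, 11,24,-169,0, 11,24,-169,0, 11,24,-169,0]' 0 20; python3 - <<'E'
from h import *
import pickle
D=[snap(n) for n in('wrist','scene','side')]
s=get_state();print(s['tool_pos'],s['wrist_force'])
def cr(im,x0,y0,x1,y1,w,h): return cv2.resize(im[y0:y1,x0:x1],(w,h),interpolation=cv2.INTER_CUBIC)
cv2.imwrite('pics/d.png',np.hstack([cr(D[0]['img'],140,100,420,420,400,457),cr(D[2]['img'],295,200,395,314,400,457)]))
E
```

```text
clock: 3.2
tool_pos: [0.4093, 0.2199, 0.1426]
ee_rot: [[0.992, 0.123, 0.001], [0.123, -0.992, 0.001], [0.002, -0.0, -1.0]]
wrist_force: [-0.6, 0.2, 1.0]
width: 0.003
grip_force: 0.0
[0.40904147 0.21989262 0.14212915] [-0.61600725  0.03743671 -0.09634986]
```

View pics/d.png

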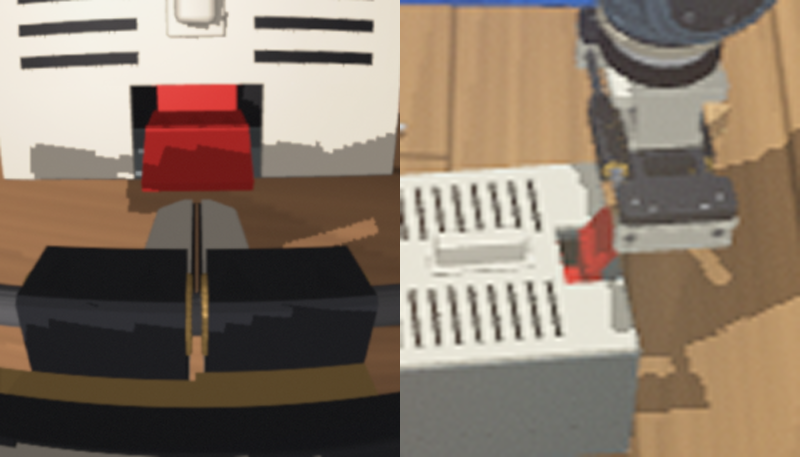

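The fingertips are closed and centred on the tab, with a small gap in front of its edge (wrist crop rows 190/200). I'm pressing in gradually.

```bash
python3 -m crank '[4,0.5,0,0, 8,1,0,0, 11,1.4,0,0, 14,1.8,0,0, 17,2.1,0,0, 20,2.5,0,0, 20,2.5,0,0, 20,2.5,0,0]'
```

```text
clock: 4.35
tool_pos: [0.4286, 0.2222, 0.1416]
ee_rot: [[0.992, 0.123, -0.001], [0.123, -0.992, -0.0], [-0.001, 0.0, -1.0]]
wrist_force: [-5.5, -0.0, 3.9]
width: 0.004
grip_force: 2.7
```

```bash
python3 -m crank '[1,0.1,0,0, 2,0.3,0,0, 3,0.4,0,0, 4,0.5,0,0, 5,0.6,0,0, 5,0.6,0,0, 5,0.6,0,0, 5,0.6,0,0]'
```

```text
clock: 5.35
tool_pos: [0.4334, 0.2228, 0.1416]
ee_rot: [[0.992, 0.123, -0.001], [0.123, -0.992, -0.0], [-0.001, 0.0, -1.0]]
wrist_force: [-6.5, -1.0, 4.7]
width: 0.004
grip_force: 3.4
```

```bash
python3 -m crank '[1,0.1,0,0, 2,0.3,0,0, 3,0.4,0,0, 4,0.5,0,0, 4,0.5,0,0, 4,0.5,0,0, 4,0.5,0,0, 4,0.5,0,0]'
```

```text
clock: 6.35
tool_pos: [0.4371, 0.2233, 0.1415]
ee_rot: [[0.992, 0.123, -0.002], [0.123, -0.992, -0.0], [-0.002, 0.0, -1.0]]
wrist_force: [-7.4, 0.5, 4.9]
width: 0.004
grip_force: 3.9
```

```bash
python3 -m crank '[0.5,0,0,0, 1,0.1,0,0, 1.5,0.2,0,0, 1.5,0.2,0,0, 1.5,0.2,0,0, 1.5,0.2,0,0, 1.5,0.2,0,0, 1.5,0.2,0,0]'
```

```text
clock: 7.35
tool_pos: [0.4385, 0.2235, 0.1414]
ee_rot: [[0.992, 0.123, -0.002], [0.123, -0.992, -0.0], [-0.002, 0.0, -1.0]]
wrist_force: [-8.3, -1.2, 4.7]
width: 0.005
grip_force: 4.1
```

```bash
python3 -m crank '[0.5,0,0,0, 1,0.1,0,0, 1.5,0.2,0,0, 1.5,0.2,0,0, 1.5,0.2,0,0, 1.5,0.2,0,0, 1.5,0.2,0,0, 1.5,0.2,0,0]'
```

```text
clock: 8.35
tool_pos: [0.4398, 0.2237, 0.1413]
ee_rot: [[0.992, 0.123, -0.003], [0.123, -0.992, -0.001], [-0.003, 0.0, -1.0]]
wrist_force: [-8.0, -0.2, 4.2]
width: 0.001
grip_force: 4.3
```

```bash
python3 -m crank '[0.5,0,0,0, 1,0.1,0,0, 1,0.1,0,0, 1,0.1,0,0, 1,0.1,0,0, 1,0.1,0,0, 1,0.1,0,0, 1,0.1,0,0]'
```

```text
clock: 9.35
tool_pos: [0.4402, 0.2237, 0.1412]
ee_rot: [[0.992, 0.123, -0.004], [0.123, -0.992, -0.001], [-0.004, 0.0, -1.0]]
wrist_force: [-12.6, -0.6, 7.5]
width: 0.003
grip_force: 6.2
```

```bash
python3 -m crank '[0,0,0.5,0, 0,0,1,0, 0,0,1.5,0, 0,0,2,0, 0,0,2.5,0, 0,0,3,0, 0,0,3,0, 0,0,3,0]'
```

```text
clock: 10.35
tool_pos: [0.4402, 0.2236, 0.1437]
ee_rot: [[0.992, 0.123, -0.004], [0.123, -0.992, -0.001], [-0.004, 0.001, -1.0]]
wrist_force: [-9.2, 0.5, -0.4]
width: 0.005
grip_force: 4.6
```

```bash
python3 -m crank '[0.2,0,1,0, 0.4,0,2,0, 0.6,0,3,0, 0.8,0.1,4,0, 1,0.1,5,0, 1,0.1,5,0, 1,0.1,5,0, 1,0.1,5,0]'; python3 - <<'E'
from h import *
d=snap('wrist')
cv2.imwrite('pics/e.png',cv2.resize(d['img'][0:290,140:420],None,fx=2,fy=2,interpolation=cv2.INTER_CUBIC))
E
```

```text
clock: 11.35
tool_pos: [0.4412, 0.2237, 0.1488]
ee_rot: [[0.992, 0.123, -0.004], [0.123, -0.992, -0.001], [-0.004, 0.0, -1.0]]
wrist_force: [-10.1, 0.5, -0.1]
width: 0.007
grip_force: 4.7
```

View pics/e.png

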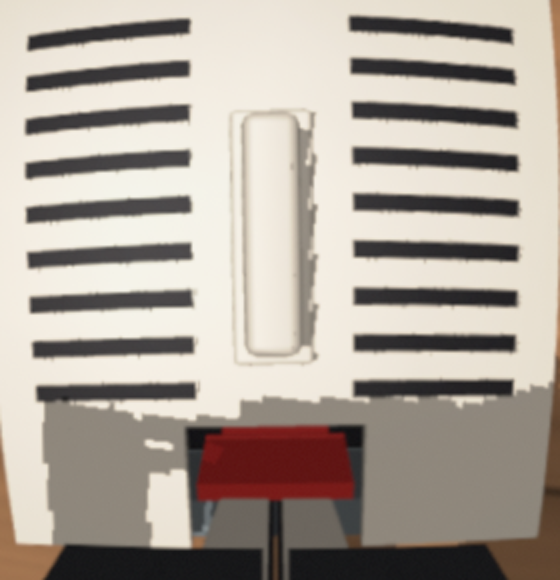

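The tab is pressed in at about (275,492) and the cover's front corners are at roughly (20,545) and (537,540) in the crop. I'll get the plate's front-edge height from its width.

```bash
python3 - <<'E'
from h import *
d=snap('wrist'); im=d['img']; hsv=cv2.cvtColor(im,cv2.COLOR_BGR2HSV)
m=((hsv[...,1]<70)&(hsv[...,2]>90)).astype(np.uint8)
for v in (255,262,268):
    r=np.where(m[v])[0]; r=r[(r>130)&(r<430)]; a,b=r.min(),r.max()
    for z in(.113,.12,.125,.13): print(v,a,b,z,np.linalg.norm(onz(d,a,v,z)-onz(d,b,v,z)).round(4),onz(d,a,v,z).round(3))
E
```

```text
255 146 410 0.113 0.175 [0.419 0.309 0.113]
255 146 410 0.12 0.1684 [0.423 0.307 0.12 ]
255 146 410 0.125 0.1637 [0.426 0.304 0.125]
255 146 410 0.13 0.1589 [0.429 0.302 0.13 ]
262 147 409 0.113 0.1753 [0.414 0.309 0.113]
262 147 409 0.12 0.1686 [0.418 0.306 0.12 ]
262 147 409 0.125 0.1639 [0.421 0.304 0.125]
262 147 409 0.13 0.1591 [0.424 0.302 0.13 ]
268 148 407 0.113 0.1745 [0.41  0.308 0.113]
268 148 407 0.12 0.1679 [0.414 0.305 0.12 ]
268 148 407 0.125 0.1632 [0.417 0.303 0.125]
268 148 407 0.13 0.1585 [0.42  0.301 0.13 ]
```

```bash
python3 -m crank '[0.2,0,1.2,0, 0.4,0,2.4,0, 0.6,0.1,3.6,0, 0.8,0.1,4.8,0, 1,0.1,6,0, 1.2,0.1,7,0, 1.2,0.1,7,0, 1.2,0.1,7,0]'
```

```text
clock: 12.45
tool_pos: [0.4425, 0.2239, 0.1559]
ee_rot: [[0.992, 0.123, -0.004], [0.123, -0.992, -0.001], [-0.004, 0.0, -1.0]]
wrist_force: [-8.5, 0.6, -0.0]
width: 0.008
grip_force: 4.6
```

```bash
python3 -m crank '[0.2,0,1.2,0, 0.4,0,2.4,0, 0.6,0.1,3.6,0, 0.8,0.1,4.8,0, 0.9,0.1,5.5,0, 0.9,0.1,5.5,0, 0.9,0.1,5.5,0, 0.9,0.1,5.5,0]'; python3 - <<'E'
from h import *
d=snap('wrist'); im=d['img']; hsv=cv2.cvtColor(im,cv2.COLOR_BGR2HSV)
m=((hsv[...,1]<70)&(hsv[...,2]>90)).astype(np.uint8)
for v in (255,262,268):
    r=np.where(m[v])[0]; r=r[(r>130)&(r<430)]; a,b=r.min(),r.max()
    print(v,a,b,[(z,np.linalg.norm(onz(d,a,v,z)-onz(d,b,v,z)).round(4)) for z in(.12,.13,.135)])
E
```

```text
clock: 13.45
tool_pos: [0.4435, 0.224, 0.1614]
ee_rot: [[0.992, 0.123, -0.004], [0.123, -0.992, -0.001], [-0.004, 0.0, -1.0]]
wrist_force: [-8.9, 1.3, 0.1]
width: 0.004
grip_force: 4.5
255 145 410 [(0.12, np.float64(0.1812)), (0.13, np.float64(0.1716)), (0.135, np.float64(0.1669))]
262 146 410 [(0.12, np.float64(0.1822)), (0.13, np.float64(0.1726)), (0.135, np.float64(0.1678))]
268 146 409 [(0.12, np.float64(0.183)), (0.13, np.float64(0.1734)), (0.135, np.float64(0.1686))]
```

Front raised about 20 mm. Letting go of the tab now.

```bash
python3 -m crank '[-5,-0.6,0,0, -12,-1.5,0,0, -20,-2.5,0,0, -30,-3.7,0,0, -36,-4.5,0,0, -36,-4.5,40,0, -30,-4,85,0, -20,0,90,0]' ; python3 -m crank '[0,0,0,0, 0,0,0,0, 0,0,0,0, 0,0,0,0, 0,0,0,0, 0,0,0,0, 0,0,0,0, 0,0,0,0]' 60 10 ; python3 - <<'E'
from h import *
import pickle
d=snap('wrist','w2.png');pickle.dump(d,open('d2.pkl','wb'))
im=np.hstack([cv2.resize(d['img'],(480,360)),cv2.resize(snap('side')['img'][210:330,280:386],(318,360),interpolation=cv2.INTER_CUBIC)]);cv2.imwrite('pics/f.png',im)
E
```

```text
clock: 14.5
tool_pos: [0.4264, 0.2247, 0.2552]
ee_rot: [[0.992, 0.123, 0.006], [0.123, -0.992, 0.002], [0.006, -0.001, -1.0]]
wrist_force: [0.6, 0.1, -0.5]
width: 0.007
grip_force: 0.0
clock: 15.5
tool_pos: [0.425, 0.2242, 0.2521]
ee_rot: [[0.992, 0.123, -0.0], [0.123, -0.992, 0.0], [-0.0, -0.0, -1.0]]
wrist_force: [0.3, 1.2, 0.1]
width: 0.642
grip_force: 0.0
```

View pics/f.png

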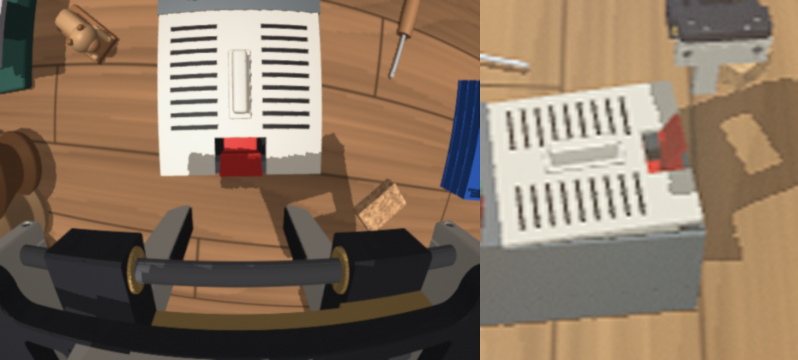

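The side crop shows the front edge standing proud with the tab free. The rib is at about (280,97) in full wrist pixels. Locating the rib.

```bash
python3 - <<'E'
from h import *
import pickle
W=pickle.load(open('d2.pkl','rb'));im=W['img'];hsv=cv2.cvtColor(im,cv2.COLOR_BGR2HSV)
g=cv2.GaussianBlur(cv2.cvtColor(im,cv2.COLOR_BGR2GRAY),(3,3),0)
for v in(75,95,115): print(v,g[v,264:298].tolist())
print([int(x) for x in g[48:146,280]])
s=W['s'];p=s['tool_pos']
for (u,v) in [(280,58),(280,97),(280,133)]:
    q=onz(W,u,v,.147);print(q.round(4),((q-p)*1000).round(1))
E
```

```text
75 [236, 229, 226, 230, 235, 229, 212, 205, 214, 228, 236, 239, 238, 237, 236, 235, 234, 233, 232, 230, 226, 214, 192, 166, 147, 142, 141, 146, 173, 213, 235, 238, 238, 238]
95 [240, 235, 228, 229, 235, 233, 217, 203, 208, 225, 236, 240, 240, 239, 238, 237, 236, 235, 234, 233, 229, 220, 201, 174, 150, 142, 146, 159, 186, 218, 236, 240, 240, 240]
115 [242, 238, 231, 230, 237, 240, 226, 207, 207, 224, 236, 242, 243, 242, 241, 240, 239, 238, 236, 235, 232, 224, 208, 183, 158, 146, 154, 167, 175, 191, 218, 235, 240, 240]
[235, 235, 236, 236, 236, 236, 236, 235, 231, 221, 214, 218, 226, 231, 233, 233, 233, 233, 233, 233, 234, 234, 234, 234, 234, 234, 234, 234, 234, 234, 234, 235, 235, 235, 235, 235, 235, 235, 235, 235, 235, 235, 235, 235, 235, 235, 235, 236, 236, 236, 236, 236, 236, 236, 237, 237, 237, 237, 237, 238, 238, 238, 238, 238, 238, 239, 239, 239, 239, 239, 239, 239, 239, 239, 239, 240, 240, 240, 240, 239, 234, 220, 194, 171, 181, 213, 235, 240, 236, 225, 220, 230, 240, 242, 243, 243, 243, 243]
[0.545  0.2377 0.147 ] [ 120.    13.5 -105.1]
[0.5143 0.2339 0.147 ] [  89.4    9.7 -105.1]
[0.4864 0.2304 0.147 ] [  61.4    6.2 -105.1]
```

```bash
python3 -m crank '[50,6,-10,0, 90,10.5,-30,0, 90.5,10.5,-70,0, 90.5,10.5,-95,0, 90.5,10.5,-104,0, 90.5,10.5,-107.5,0, 90.5,10.5,-107.5,0, 90.5,10.5,-107.5,0]' 50 12; python3 -m crank '[0,0,0,0, 0,0,0,0, 0,0,0,0, 0,0,0,0, 0,0,0,0, 0,0,0,0, 0,0,0,0, 0,0,0,0]' 0 12
```

```text
clock: 16.6
tool_pos: [0.5159, 0.2348, 0.1455]
ee_rot: [[0.992, 0.123, 0.001], [0.123, -0.992, 0.001], [0.001, -0.0, -1.0]]
wrist_force: [0.2, -0.1, -0.1]
width: 0.544
grip_force: 0.0
clock: 17.6
tool_pos: [0.5155, 0.2346, 0.1446]
ee_rot: [[0.992, 0.123, -0.0], [0.123, -0.992, -0.0], [-0.0, 0.0, -1.0]]
wrist_force: [-0.3, 0.1, 0.2]
width: 0.148
grip_force: 12.0
```

```bash
python3 -m crank '[0.5,0,1,0, 1,0.1,2,0, 1.5,0.2,3.5,0, 2,0.3,5,0, 2.5,0.3,6,0, 3,0.4,7,0, 3,0.4,7,0, 3,0.4,7,0]' - 10; python3 -m crank '[0.5,0,1,0, 1,0.1,2,0, 1.5,0.2,3.5,0, 2,0.3,5,0, 2.5,0.3,6,0, 3,0.4,7,0, 3,0.4,7,0, 3,0.4,7,0]'; python3 - <<'E'
from h import *
im=np.hstack([cv2.resize(snap('wrist')['img'],(480,360)),cv2.resize(snap('side')['img'][210:330,260:366],(318,360),interpolation=cv2.INTER_CUBIC)]);cv2.imwrite('pics/g.png',im)
E
```

```text
clock: 18.6
tool_pos: [0.5182, 0.235, 0.1516]
ee_rot: [[0.992, 0.123, -0.001], [0.123, -0.992, -0.0], [-0.001, 0.0, -1.0]]
wrist_force: [-4.9, -1.9, -2.4]
width: 0.153
grip_force: 10.0
clock: 19.6
tool_pos: [0.5216, 0.2356, 0.1587]
ee_rot: [[0.992, 0.123, 0.0], [0.123, -0.992, 0.0], [0.0, -0.0, -1.0]]
wrist_force: [-2.2, -0.4, -4.4]
width: 0.15
grip_force: 10.0
```

View pics/g.png

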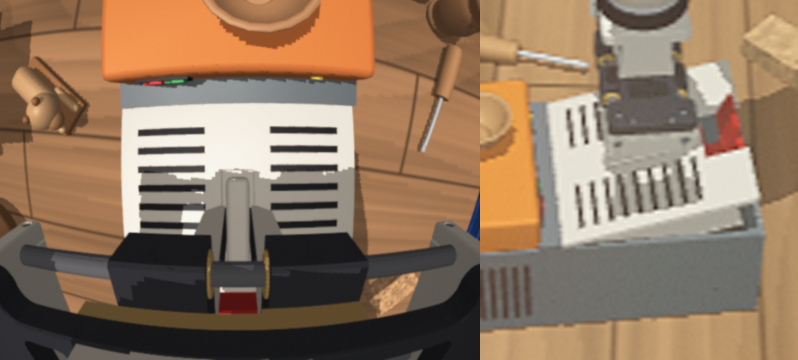

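The side crop shows the cover swung up at the front with its rear still at the deck, and forces are low. Drawing it forward.

```bash
python3 -m crank '[-2,-0.2,0,0, -4,-0.5,0,0, -6,-0.7,0,0, -8,-1,0,0, -10,-1.2,0,0, -12,-1.5,0,0, -13,-1.6,0,0, -13,-1.6,0,0]'
```

```text
clock: 20.7
tool_pos: [0.5085, 0.2339, 0.1587]
ee_rot: [[0.992, 0.123, 0.0], [0.123, -0.992, 0.0], [0.0, -0.0, -1.0]]
wrist_force: [-0.4, 0.3, -1.9]
width: 0.152
grip_force: 10.0
```

```bash
python3 -m crank '[-1,-0.1,1,0, -2,-0.2,2.5,0, -2,-0.2,4,0, -2,-0.2,6,0, -2,-0.2,9,0, -2,-0.2,13,0, -2,-0.2,16,0, -2,-0.2,16,0]'
```

```text
clock: 21.7
tool_pos: [0.5066, 0.2337, 0.1749]
ee_rot: [[0.992, 0.123, 0.0], [0.123, -0.992, 0.0], [0.0, -0.0, -1.0]]
wrist_force: [-0.1, 0.3, -3.2]
width: 0.154
grip_force: 10.0
```

```bash
python3 -m crank '[0,0,15,0, 0,0,35,0, 0,0,55,0, -10,3,68,0, -30,8,70,0, -60,15,70,0, -95,23,70,0, -130,31,70,0]' - 14; python3 -m crank '[-35,8,0,0, -65,15,-5,0, -88,21,-20,0, -100,24,-45,0, -102,25,-75,0, -102,25,-100,0, -102,25,-120,0, -102,25,-130,0]'
```

```text
clock: 22.7
tool_pos: [0.3747, 0.2648, 0.2449]
ee_rot: [[0.992, 0.123, -0.0], [0.123, -0.992, 0.0], [-0.0, -0.0, -1.0]]
wrist_force: [-0.8, 0.8, -3.2]
width: 0.147
grip_force: 14.0
clock: 23.7
tool_pos: [0.2739, 0.2895, 0.1142]
ee_rot: [[0.992, 0.124, -0.001], [0.124, -0.992, -0.001], [-0.001, 0.0, -1.0]]
wrist_force: [0.2, 0.3, -2.7]
width: 0.151
grip_force: 14.0
```

```bash
python3 -m crank '[0,0,-4,0, 0,0,-8,0, 0,0,-12,0, 0,0,-16,0, 0,0,-20,0, 0,0,-24,0, 0,0,-26,0, 0,0,-26,0]' - 10; python3 - <<'E'
from h import *
im=np.hstack([cv2.resize(snap('wrist')['img'],(400,300)),cv2.resize(snap('side')['img'][200:380,300:540],(400,300),interpolation=cv2.INTER_CUBIC)]);cv2.imwrite('pics/i.png',im)
E
```

```text
clock: 24.7
tool_pos: [0.2744, 0.2896, 0.0885]
ee_rot: [[0.992, 0.123, -0.0], [0.123, -0.992, -0.0], [-0.0, 0.0, -1.0]]
wrist_force: [-0.7, 0.4, -3.6]
width: 0.149
grip_force: 10.0
```

View pics/i.png

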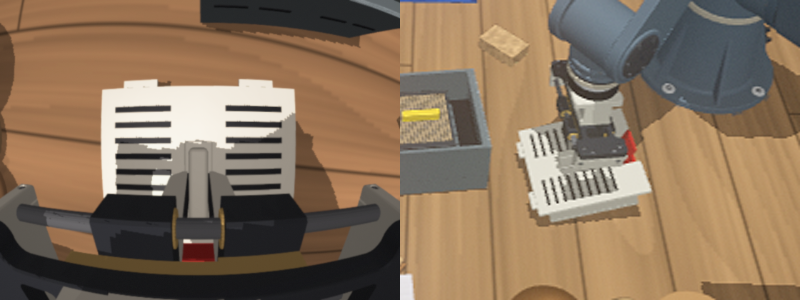

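The cover is held front-up over clear bench. The bay is open, with the yellow filter grip visible at crop (420,114). That was my last picture, so from here I work from numbers.

```bash
python3 -m crank '[0,0,-2.5,0, 0,0,-5,0, 0,0,-7.5,0, 0,0,-10,0, 0,0,-12.5,0, 0,0,-15,0, 0,0,-17.5,0, 0,0,-18,0]' - 8
```

```text
clock: 25.8
tool_pos: [0.2744, 0.2896, 0.0705]
ee_rot: [[0.992, 0.123, -0.0], [0.123, -0.992, -0.0], [-0.0, 0.0, -1.0]]
wrist_force: [-1.3, 0.3, -1.7]
width: 0.151
grip_force: 8.0
```

```bash
python3 -m crank '[0,0,-1.5,0, 0,0,-3,0, 0,0,-4.5,0, 0,0,-6,0, 0,0,-7.5,0, 0,0,-9,0, 0,0,-10,0, 0,0,-10,0]'
```

```text
clock: 26.8
tool_pos: [0.2745, 0.2897, 0.0607]
ee_rot: [[0.992, 0.123, 0.0], [0.123, -0.992, -0.0], [0.0, 0.0, -1.0]]
wrist_force: [-1.3, 0.1, 0.2]
width: 0.15
grip_force: 8.0
```

Now the final millimetres, watching for contact.

```bash
python3 -m crank '[0,0,-0.6,0, 0,0,-1.2,0, 0,0,-1.8,0, 0,0,-2.4,0, 0,0,-3,0, 0,0,-3,0, 0,0,-3,0, 0,0,-3,0]' - 6; python3 - <<'E'
from h import *
import pickle
d=snap('wrist');q=snap('side')
pickle.dump((d,q),open('d3.pkl','wb'))
E
```

```text
clock: 27.8
tool_pos: [0.2749, 0.2897, 0.058]
ee_rot: [[0.992, 0.124, 0.001], [0.124, -0.992, 0.0], [0.001, -0.0, -1.0]]
wrist_force: [1.4, -4.1, 7.3]
width: 0.149
grip_force: 6.0
```

```bash
python3 -m crank '[0,0,0.5,0, 0,0,0.5,0, 0,0,0.5,0, 0,0,0.5,0, 0,0,2,0, 0,0,12,0, 0,0,40,0, 0,0,80,0]' 50; python3 -m crank '[0,0,50,0, 30,-10,100,0, 70,-25,140,0, 110,-45,160,0, 135,-60,160,0, 140,-62,160,0, 140,-62,160,0, 140,-62,160,0]'; python3 - <<'E'
from h import *
import pickle
R={}
d=snap('wrist','w4.png');q=snap('side','s4.png');e=snap('scene','c4.png');pickle.dump((d,q,e),open('d4.pkl','wb'))
print(d['s']['tool_pos'])
for n,x in(('wrist',d),('side',q),('scene',e)):
    hsv=cv2.cvtColor(x['img'],cv2.COLOR_BGR2HSV)
    m=((hsv[...,0]>22)&(hsv[...,0]<34)&(hsv[...,1]>150)&(hsv[...,2]>120)).astype(np.uint8)
    cs=sorted(cv2.findContours(m,0,1)[0],key=cv2.contourArea)[-3:]
    for c in cs: print(n,cv2.contourArea(c),[np.round(v,1) for v in cv2.minAreaRect(c)])
# cover tilt check: pale region of side
hsv=cv2.cvtColor(q['img'],cv2.COLOR_BGR2HSV)
m=((hsv[...,1]<45)&(hsv[...,2]>150)).astype(np.uint8);mm=np.zeros_like(m);mm[260:345,355:470]=m[260:345,355:470];mm=cv2.morphologyEx(mm,3,np.ones((5,5)))
c=max(cv2.findContours(mm,0,1)[0],key=cv2.contourArea);print(cv2.approxPolyDP(cv2.convexHull(c),2,True)[:,0].tolist())
E
```

```text
clock: 28.9
tool_pos: [0.2741, 0.2893, 0.1387]
ee_rot: [[0.992, 0.123, -0.001], [0.123, -0.992, -0.001], [-0.001, 0.001, -1.0]]
wrist_force: [-0.0, -0.2, -0.4]
width: 0.538
grip_force: 0.0
clock: 29.9
tool_pos: [0.4136, 0.2281, 0.2977]
ee_rot: [[0.992, 0.124, -0.0], [0.124, -0.992, -0.0], [-0.0, -0.0, -1.0]]
wrist_force: [0.0, 0.4, 0.2]
width: 0.538
grip_force: 0.0
[0.41361368 0.22812557 0.29766273]
wrist 0.0 [array([290., 100.]), array([0., 0.]), np.float64(0.0)]
wrist 0.0 [array([290.,  94.]), array([0., 0.]), np.float64(0.0)]
wrist 0.0 [array([290. ,  83.5]), array([1., 0.]), np.float64(-90.0)]
side 112.5 [array([312.5, 268.6]), array([ 6.3, 21.4]), np.float64(86.2)]
scene 78.5 [array([303.4, 156.7]), array([18.3,  5.5]), np.float64(15.9)]
[[429, 277], [446, 326], [431, 333], [385, 336], [375, 326], [367, 292], [369, 281]]
```

```bash
python3 - <<'E'
from h import *
import pickle
d,q,e=pickle.load(open('d4.pkl','rb'))
hsv=cv2.cvtColor(d['img'],cv2.COLOR_BGR2HSV);print(hsv[90,280:296].tolist())
m=((hsv[...,0]>20)&(hsv[...,0]<36)&(hsv[...,1]>130)&(hsv[...,2]>100)).astype(np.uint8);mm=np.zeros_like(m);mm[20:160,230:340]=m[20:160,230:340];mm=cv2.morphologyEx(mm,3,np.ones((5,5)))
for c in sorted(cv2.findContours(mm,0,1)[0],key=cv2.contourArea)[-2:]: print(cv2.contourArea(c),cv2.minAreaRect(c),cv2.boundingRect(c))
for p in [(429,277),(446,326),(375,328),(368,282)]: print(onz(q,*p,.037).round(3),onz(q,*p,.06).round(3))
E
```

```text
[[28, 132, 252], [30, 116, 254], [30, 113, 254], [30, 115, 254], [30, 117, 254], [30, 120, 254], [30, 122, 254], [29, 124, 254], [29, 130, 254], [27, 146, 250], [22, 157, 210], [19, 110, 144], [16, 75, 154], [15, 64, 176], [15, 62, 182], [15, 61, 181]]
114.5 ((284.5, 85.5), (55.0, 11.0), 90.0) (279, 58, 12, 56)
[0.191 0.197 0.037] [0.198 0.217 0.06 ]
[0.172 0.36  0.037] [0.179 0.377 0.06 ]
[0.354 0.374 0.037] [0.358 0.39  0.06 ]
[0.363 0.222 0.037] [0.366 0.241 0.06 ]
```

```bash
python3 - <<'E'
from h import *
import pickle
d,q,e=pickle.load(open('d4.pkl','rb'))
hsv=cv2.cvtColor(d['img'],cv2.COLOR_BGR2HSV)
m=((hsv[...,0]>20)&(hsv[...,0]<36)&(hsv[...,1]>90)&(hsv[...,2]>140)).astype(np.uint8);mm=np.zeros_like(m);mm[20:160,230:340]=m[20:160,230:340]
c=max(cv2.findContours(mm,0,1)[0],key=cv2.contourArea);r=cv2.minAreaRect(c);print(r)
u,v=r[0]
x,_=tri(ray(d,u,v),ray(q,312.5,268.6),ray(e,303.4,156.7));print(x.round(4),_)
y=onz(d,u,v,.106);p=d['s']['tool_pos'];print(y.round(4),((y-p)*1000).round(1))
b=cv2.boxPoints(r);print([onz(d,*k,.106).round(4).tolist() for k in b])
E
```

```text
((284.5, 85.0), (56.0, 11.0), 90.0)
[0.5199 0.2341 0.0985] [np.float64(0.0014124036461853724), np.float64(0.0020150546499006863), np.float64(0.0008573200830186848)]
[0.5205 0.2348 0.106 ] [ 106.9    6.7 -191.7]
[[0.5494, 0.2441, 0.106], [0.5509, 0.2329, 0.106], [0.492, 0.2255, 0.106], [0.4906, 0.2367, 0.106]]
```

```bash
python3 -m crank '[50,3,-20,0, 95,6,-60,0, 107,6.7,-110,0, 107,6.7,-150,0, 107,6.7,-175,0, 107,6.7,-185,0, 107,6.7,-188.5,0, 107,6.7,-188.5,0]' 40; python3 -m crank '[0,0,0,0, 0,0,0,0, 0,0,0,0, 0,0,0,0, 0,0,0,0, 0,0,0,0, 0,0,0,0, 0,0,0,0]' 0 22
```

```text
clock: 31.05
tool_pos: [0.5219, 0.2346, 0.11]
ee_rot: [[0.992, 0.123, 0.001], [0.123, -0.992, 0.0], [0.001, -0.0, -1.0]]
wrist_force: [0.2, -0.2, 0.3]
width: 0.434
grip_force: 0.0
clock: 32.05
tool_pos: [0.5216, 0.2344, 0.1093]
ee_rot: [[0.992, 0.123, 0.0], [0.123, -0.992, 0.0], [0.0, -0.0, -1.0]]
wrist_force: [-0.5, -1.1, 5.8]
width: 0.129
grip_force: 22.0
```

```bash
python3 -m crank '[0,0,3,0, 0,0,10,0, 0,0,25,0, 0,0,45,0, 0,0,65,0, 0,0,85,0, 0,0,105,0, 0,-5,120,0]'; python3 -m crank '[-1,-30,0,0, -2,-70,0,0, -3,-115,0,-1, -3,-165,0,-2, -4,-215,0,-3, -4,-265,0,-4, -5,-315,0,-5, -5,-365,0,-5]'; python3 -m crank '[0,-40,0,0, 0,-75,0,0, 0,-100,0,0, 0,-112,-5,0, 0,-113,-20,0, 0,-113,-35,0, 0,-113,-45,0, 0,-113,-45,0]'; python3 - <<'E'
from h import *
import pickle
q=snap('side');e=snap('scene');d=snap('wrist');pickle.dump((q,e,d),open('d5.pkl','wb'))
for n,x in(('side',q),('scene',e)):
    hsv=cv2.cvtColor(x['img'],cv2.COLOR_BGR2HSV)
    m=((abs(hsv[...,0].astype(int)-112)<14)&(hsv[...,1]>100)&(hsv[...,2]>50)).astype(np.uint8)
    mm=np.zeros_like(m); b=(270,140,360,230) if n=='side' else (130,210,275,335); mm[b[1]:b[3],b[0]:b[2]]=m[b[1]:b[3],b[0]:b[2]]
    pts=np.argwhere(mm)[:,::-1]; print(n,cv2.approxPolyDP(cv2.convexHull(pts.astype(np.int32)),3,True)[:,0].tolist())
E
```

```text
clock: 33.05
tool_pos: [0.5216, 0.2294, 0.2308]
ee_rot: [[0.992, 0.124, 0.001], [0.124, -0.992, 0.0], [0.001, -0.0, -1.0]]
wrist_force: [-0.5, -0.0, -2.0]
width: 0.131
grip_force: 22.0
clock: 34.05
tool_pos: [0.516, -0.1375, 0.2297]
ee_rot: [[0.999, 0.036, 0.0], [0.036, -0.999, -0.0], [0.0, 0.0, -1.0]]
wrist_force: [0.5, 0.1, -3.0]
width: 0.122
grip_force: 22.0
clock: 35.05
tool_pos: [0.5162, -0.2479, 0.1831]
ee_rot: [[0.999, 0.037, -0.002], [0.037, -0.999, 0.001], [-0.002, -0.001, -1.0]]
wrist_force: [-0.3, 0.2, -2.5]
width: 0.125
grip_force: 22.0
side [[345, 200], [287, 200], [288, 151], [342, 151]]
scene [[256, 258], [256, 275], [216, 325], [152, 288], [150, 275], [168, 257], [233, 247]]
```

The crate hasn't moved and the filter hangs over its centre. Lowering it in.

```bash
python3 -m crank '[0,0,-20,0, 0,0,-42,0, 0,0,-62,0, 0,0,-78,0, 0,0,-90,0, 0,0,-96,0, 0,0,-99,0, 0,0,-99,0]'
```

```text
clock: 36.2
tool_pos: [0.5167, -0.2487, 0.0854]
ee_rot: [[0.999, 0.036, 0.0], [0.036, -0.999, -0.0], [0.0, 0.0, -1.0]]
wrist_force: [0.0, -0.3, -2.4]
width: 0.129
grip_force: 22.0
```

```bash
python3 -m crank '[0,0,-1,0, 0,0,-2,0, 0,0,-3,0, 0,0,-4,0, 0,0,-5,0, 0,0,-6,0, 0,0,-7,0, 0,0,-7.5,0]'
```

```text
clock: 37.2
tool_pos: [0.5165, -0.2486, 0.0776]
ee_rot: [[0.999, 0.036, -0.0], [0.036, -0.999, -0.0], [-0.0, 0.0, -1.0]]
wrist_force: [0.1, 0.7, -1.8]
width: 0.127
grip_force: 22.0
```

```bash
python3 -m crank '[0,0,-0.5,0, 0,0,-1,0, 0,0,-1.5,0, 0,0,-2,0, 0,0,-2.5,0, 0,0,-3,0, 0,0,-3.3,0, 0,0,-3.3,0]'
```

```text
clock: 38.2
tool_pos: [0.5165, -0.2486, 0.0744]
ee_rot: [[0.999, 0.036, 0.0], [0.036, -0.999, 0.0], [0.0, -0.0, -1.0]]
wrist_force: [-0.6, 0.2, -2.2]
width: 0.128
grip_force: 22.0
```

```bash
python3 -m crank '[0,0,-0.4,0, 0,0,-0.8,0, 0,0,-1.2,0, 0,0,-1.6,0, 0,0,-2,0, 0,0,-2,0, 0,0,-2,0, 0,0,-2,0]'
```

```text
clock: 39.2
tool_pos: [0.5166, -0.2486, 0.0743]
ee_rot: [[0.999, 0.037, 0.0], [0.037, -0.999, -0.0], [0.0, 0.0, -1.0]]
wrist_force: [-8.4, 5.6, 22.6]
width: 0.124
grip_force: 22.0
```

On the floor, as predicted. Easing off, releasing and rising.

```bash
python3 -m crank '[0,0,1,0, 0,0,1.8,0, 0,0,1.8,0, 0,0,1.8,0, 0,0,1.8,0, 0,0,1.8,0, 0,0,1.8,0, 0,0,1.8,0]' - 8;  python3 -m crank '[0,0,0,0, 0,0,0,0, 0,0,0,0, 0,0,0,0, 0,0,5,0, 0,0,25,0, 0,0,60,0, 0,0,100,0]' 50; python3 -m crank '[-30,0,50,0, -80,0,80,0, -110,0,80,0, -110,0,80,0, -110,0,80,0, -110,0,80,0, -110,0,80,0, -110,0,80,0]'; python3 - <<'E'
from h import *
import pickle
q=snap('side','s6.png');e=snap('scene','c6.png');d=snap('wrist','w6.png')
for n,x in(('side',q),('scene',e),('wrist',d)):
    hsv=cv2.cvtColor(x['img'],cv2.COLOR_BGR2HSV)
    m=((hsv[...,0]>20)&(hsv[...,0]<36)&(hsv[...,1]>(90 if n=='wrist' else 150))&(hsv[...,2]>130)).astype(np.uint8)
    if n=='side': m[:140]=0;m[230:]=0
    c=max(cv2.findContours(m,0,1)[0],key=cv2.contourArea,default=None)
    if c is not None: r=cv2.minAreaRect(c);print(n,r);print(onz(x,*r[0],.063 if n!='wrist' else .071).round(4))
hsv=cv2.cvtColor(q['img'],cv2.COLOR_BGR2HSV)
m=((hsv[...,1]<45)&(hsv[...,2]>150)).astype(np.uint8);mm=np.zeros_like(m);mm[260:345,355:470]=m[260:345,355:470];mm=cv2.morphologyEx(mm,3,np.ones((5,5)))
c=max(cv2.findContours(mm,0,1)[0],key=cv2.contourArea);print('cover',cv2.approxPolyDP(cv2.convexHull(c),2,True)[:,0].tolist())
s=get_state();print(s['width'],s['grip_force'],s['wrist_force'])
E
```

```text
clock: 40.2
tool_pos: [0.5166, -0.2486, 0.0742]
ee_rot: [[0.999, 0.036, 0.0], [0.036, -0.999, -0.0], [0.0, 0.0, -1.0]]
wrist_force: [-0.1, 0.7, 4.1]
width: 0.129
grip_force: 8.0
clock: 41.2
tool_pos: [0.5162, -0.2485, 0.1752]
ee_rot: [[0.999, 0.036, -0.001], [0.036, -0.999, 0.0], [-0.001, -0.0, -1.0]]
wrist_force: [0.4, 0.3, 0.7]
width: 0.534
grip_force: 0.0
clock: 42.2
tool_pos: [0.4067, -0.2486, 0.2539]
ee_rot: [[0.999, 0.037, -0.0], [0.037, -0.999, 0.0], [-0.0, -0.0, -1.0]]
wrist_force: [0.4, -0.2, -0.0]
width: 0.54
grip_force: 0.0
side ((316.0, 168.0), (4.0, 16.0), 90.0)
[ 0.5125 -0.2517  0.063 ]
scene ((203.30001831054688, 268.9000244140625), (21.913463592529297, 5.813776969909668), 26.56505012512207)
[ 0.516  -0.2498  0.063 ]
wrist ((281.5, 83.0), (58.0, 13.0), 90.0)
[ 0.5148 -0.2481  0.071 ]
cover [[429, 277], [446, 326], [431, 333], [385, 336], [375, 326], [367, 291], [369, 281]]
0.5372523269004895 0.0 [1.00712957 0.60463816 0.42910684]
```

The filter's grip agrees in all three views at the crate's centre and at floor height. The cover lies flat and hasn't moved since release. Handing in.

```bash
python3 -c "
from station import ctrl
print(ctrl.job_done())"
```

```text
the job is handed in; nothing more can be done
None
```

I handed the job in at about 42 s: the cover lies flat, right way up, on the bench and the filter stands in the blue crate, though the hand-in gave no verdict and I did not re-measure the carvings and tools.

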